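# File the break-off stub of a support plate in the bench vice

### The arm

A 6-joint arm with a two-finger parallel gripper is mounted at the origin on the work surface. World frame = base frame: x ahead of the robot, y to its left, z up, the work surface at z = 0. Lengths are in m, angles in rad, forces in N, time in s.
With the tool pointing down it reaches from about 0.325 to 0.75 m from the base axis. Payload 7.6 kg.
Tool frame: the origin (TCP) lies at the very end of the fingers, on their centre line; the grasp point (between the pads) lies env.hold_point_z behind it (env.hold_point_z is the distance from the TCP to the grasp point, in m); z points along the fingers, y is the line along which they close (so a half turn about z gives the same grasp; the last joint's range is limited). The gripper opens to 85 mm and grips with 20 to 120 N. Pads are 22 mm wide; open, the fingers measure 114 mm over their backs; the gripper's body (76 mm by 85 mm) begins 54 mm behind the grasp point. The pads swing forward as they close: fully open they stand 13 mm farther back than shut.
Start: joints at [1.24, 0.052, 1.401, -0, 1.689, -0.07], TCP at [0.135, 0.507, 0.231] pointing down, gripper open.
Joint ranges: [-2.9, 2.9], [-0.91, 2.17], [0.12, 2.37], [-1.06, 4.2], [0.26, 2.73], [-2.93, 2.93]. Speed limits (rad/s): [2.57, 2.57, 3.01, 3.14, 3.14, 3.14].

### API

Orientations are given as a 3x3 rotation matrix whose columns are the frame's x, y, z axes.
In Python, from workcell import env, cams, order gives the robot as it stands.
- The arm moves only by the tool apply_moves, never from a script. Its argument "deltas" is one flat list of numbers, 7 for each row, row after row: the shift along the tool's x, y, z in m, then the turn, a rotation vector about the tool's x, y, z in degrees, then the closure in counts, from 0 (fully open) to 255 (shut). A call has 1 to 12 rows; each row is the pose to reach, as a shift and turn from the pose commanded when the call began, along the tool's axes at that moment; what a row does not reach only later rows make up. A row lasts 1/12 s, in which the tool goes at most 41.7 mm and 7.16 degrees, less where a joint would pass 70% of its speed; a pose out of reach is approached as far as the arm can. A call with a gripper value outside its range is refused whole. The fingers move at their own pace and stop on an object; the grip force is fixed at half the most. Time passes only in rows, so rows that repeat a pose let the fingers close. It gives the time, the measured TCP pose, the force, the opening and the grip force at its end, in the units of the state.
- env.get_state(): the state, without advancing time (a new reading comes with each control period).
- cams.grab_frame(name): name is "side" or "top"; returns a dict with "image" (420x560x3 uint8, red, green, blue), "camera_matrix" (3x3 intrinsics, pixels), "k1" (the pictures are not rectified: a ray, as slopes to the right and down, at radius r is drawn at 1 + k1 r^2 times it, then the intrinsics apply), "rvec" (rotation vector, rad) and "tvec" (3), from world to camera coordinates, as OpenCV has them. Camera axes: x right, y down, z forward; pixel columns grow to the right and rows downward; lengths in m; the calibration is good to about 2 mm. A picture is of the moment at which its call begins. There is no depth.
- order.sign_off(): hands the job in; it is judged then, once.
The state is a dict: "clock": time; "joints": joint angles; "joint_vel": joint speeds; "effort": joint torques, N m; "tool_pos": TCP position; "tcp_rot": TCP orientation; "wrist_force": force on the tool from outside, world axes, zero at the start; "ft_torque": the same for the moment, N m; "gripper_width": finger opening in m; "gripper_force": force on a finger pad.
Only numpy, scipy, OpenCV 4.12 (cv2) and the standard library are available. Lean on these libraries where they do the work, as an engineer would, in place of code of your own. Each camera call takes 0.05 s, during which the arm holds its last target. There are 200 camera calls.

### The job

Take the file by its grip bar and file the stub on top of the aluminium plate in the vice with three long forward strokes, file flat and square across the plate, toe leading, from the vice's screw side towards its fixed jaw: press lightly but surely (about 5 to 15 N, never 35 N) from the toe half to the heel half of the blade, and lift the file clear on every return so that it never drags backwards. Then lay the file gently, teeth down and lengthwise, on the middle of the cork pad and let go; leave the other things on the bench alone.

Things in the scene. Friction and masses are not known exactly. Their poses are not given: they have to be found in the camera images.
- file_grip (a point): Flat hand file in a holder, lying teeth down: dark steel blade 160 x 26 x 6 mm, on it a thin aluminium back, on top an upright wooden grip bar 84 mm long, 22 mm thick, 12 to 50 mm above the teeth. This point: centre of the grip bar, over the blade's middle, 31 mm above the teeth (underside). x points along the file to the toe, the forward end; y across it; z up, away from the teeth. 0.4 kg.
- file_toe (a point): Middle of the underside of the file's toe: the bare blade end, 80 mm ahead (+x) of the blade's middle. At the other end, the heel, a round wooden tail 20 mm thick, 16 to 36 mm above the teeth, runs back from the grip bar to 92 mm behind the blade's middle. Axes as the file's grip.
- vice_line (a point): Point midway between the vice's two steel jaws, level with their tops, about 80 mm above the bench, straight below the middle of the stub to be filed. x points from the screw side to the fixed-jaw side: the direction of the forward strokes; y along the plate; z up. The jaws sink about 1 mm for each 2.5 N pressed down (rubber mounts). The jaws reach 75 mm to the -y and 35 mm to the +y side.
- plate_side (a point): A point at the jaw tops, 20 mm to -y of the stub: middle of the aluminium plate (5 mm thick, 110 mm wide along y) clamped upright in the jaws. The stub, 24 mm wide along y, 5 mm thick, stands 8 mm above the plate's top edge. How high the plate is clamped varies and is NOT given: the stub's flat top is 20 to 38 mm above the jaw tops; find it by touch. It does not slip in the jaws.
- vice: Fixed cream base of the vice, 150 x 120 mm (x, y), origin at its centre on the bench, axes as the vice. The upper vice stands on it on rubber mounts; its screw with a black hub reaches 85 mm out to -x of the origin, up to 76 mm above the bench.
- drag (a joint): How far the rubber-mounted upper vice has been dragged along the stroke (m): 0 at rest, positive when the file drags it forward (towards the fixed-jaw side, +x of the vice), negative when dragged back; about 1 mm for each 0.8 N, at most 20 mm either way. It springs back by itself.
- pad_top (a point): Cork tool pad fixed on the bench, 240 x 90 mm, 8 mm thick: centre of its top face; x along its length, z up.
- partsbox: Bystander, leave alone: clear plastic parts box, open, 130 x 80 x 35 mm; origin at its underside.
- squeegee: Bystander, leave alone: cream squeegee holder bar with a blue blade, 160 mm long, 34 mm high; origin at its underside.
- driver: Bystander, leave alone: screwdriver lying down; origin at its underside.
- brush: Bystander, leave alone: brush lying down; origin at its underside.
- flux: Bystander, leave alone: small bottle, 48 mm wide, 110 mm high; origin at its underside.
- pinpot: Bystander, leave alone: steel cup, 64 mm wide, 55 mm high; origin at its underside.
- clamp: Bystander, leave alone: small aluminium board clamp, 70 x 16 mm, 26 mm high; origin at its underside.
Things that resemble listed ones, but are neither listed nor needed, are in the scene too. What is shaped like the part that bears file_grip but orange is not meant.

How it is judged:
On the way, in this order (a step that is already met when the one before it is completed fails the run):
1. first stroke: the toe half of the file presses on the stub (over 2.5 N), square across the plate and flat (contact force between file and plate above 2.5 N and x of vice_line in the frame of file_grip above 0.025 m and angle between the x axis of file_grip and the x axis of vice_line, either way round below 0.3 rad and angle between file_grip's own z axis and vertical below 0.2 rad and y of vice_line in the frame of file_grip between -0.02 and 0.02 m), for 0.04 s.
2. first stroke: pushed forward and still pressing (over 2.5 N) and dragging forward, until the heel half is on the stub (contact force between file and plate above 2.5 N and x of vice_line in the frame of file_grip below -0.025 m and value of joint drag above 0.0012 m and angle between the x axis of file_grip and the x axis of vice_line, either way round below 0.3 rad and angle between file_grip's own z axis and vertical below 0.2 rad and y of vice_line in the frame of file_grip between -0.02 and 0.02 m), for 0.04 s.
3. the file is back with its toe half over the stub, still clear of the plate (contact force between file and plate below 0.05 N and x of vice_line in the frame of file_grip above 0.025 m), for 0.04 s.
4. second stroke: the toe half of the file presses on the stub (over 2.5 N), square across the plate and flat (all of step 1), for 0.04 s.
5. second stroke: pushed forward and still pressing (over 2.5 N) and dragging forward, until the heel half is on the stub (all of step 2), for 0.04 s.
6. the file is back with its toe half over the stub, still clear of the plate (all of step 3), for 0.04 s.
7. third stroke: the toe half of the file presses on the stub (over 2.5 N), square across the plate and flat (all of step 4), for 0.04 s.
8. third stroke: pushed forward and still pressing (over 2.5 N) and dragging forward, until the heel half is on the stub (all of step 5), for 0.04 s.
At the end, for the whole second after the job is handed in: The three pressed forward strokes are done with clear returns, and the file lies at rest and released, teeth down (within 0.1 rad of level, either way round), flat on the cork pad, its grip within 50 mm lengthwise and 30 mm sideways of the pad's centre and lengthwise within 0.3 rad (x of file_grip in the frame of pad_top between -0.05 and 0.05 m and y of file_grip in the frame of pad_top between -0.03 and 0.03 m and angle between the x axis of file_grip and the x axis of pad_top, either way round below 0.3 rad and angle between file_grip's own z axis and vertical below 0.1 rad and z of file_grip in the frame of pad_top below 0.037 m and linear speed of file below 0.02 m/s and contact force between file and the fingers below 0.05 N); the robot touches nothing.
It fails at once if the file drags the plate backwards (vice pulled back more than 2 mm) (value of joint drag below -0.002 m).
It fails at once if the plate is pressed with more than 35 N (contact force between file and plate above 35 N).
It fails at once if the file is dropped or slammed on the pad (over 60 N) (contact force between file and pad above 60 N).
It fails at once if another thing on the bench is moved more than 20 mm (distance of any of partsbox, squeegee, driver, brush, flux, pinpot, clamp from where it was at the start of the episode above 0.02 m).
It also fails if it takes over 69 s, if anything falls off the work surface, if the arm or the gripper's body presses on something with over 40 N, if the wrist force passes 120 N, or if a joint passes its speed limit or range.

## Working session

There is one attempt and no reset: what is moved stays moved. The work goes in short steps, Python scripts to look and compute and a tool call to move; the robot and the scene stay as the last step left them, time stands still between calls to the robot, and variables do not carry over. Pictures are saved under pics/ and viewed, at most 10 in all, crops included, and the job is handed in when it is done.

Besides the shell and the picture viewer there is one more tool, called after "Emit:" as name(argument=value, ...), one argument or row to a line, values as JSON. apply_moves: Moves the arm, as the interface text tells. Its arguments: {"type":"object","properties":{"deltas":{"type":"array"}},"required":["deltas"]}

```bash
mkdir -p pics
cat > h.py <<'E'
import numpy as np, cv2
from workcell import env, cams, order
def grab(n):
    f=cams.grab_frame(n); return f
def ray(f,u,v):
    K=np.array(f["camera_matrix"]);k1=f["k1"]
    d=np.array([(u-K[0,2])/K[0,0],(v-K[1,2])/K[1,1]])
    s=d.copy()
    for _ in range(30): s=d/(1+k1*(s@s))
    R=cv2.Rodrigues(np.array(f["rvec"],float))[0];t=np.array(f["tvec"],float).ravel()
    return -R.T@t, R.T@np.array([s[0],s[1],1.])
def onz(f,u,v,z):
    o,d=ray(f,u,v); return o+d*(z-o[2])/d[2]
def proj(f,P):
    R=cv2.Rodrigues(np.array(f["rvec"],float))[0];t=np.array(f["tvec"],float).ravel()
    c=R@np.array(P)+t;s=c[:2]/c[2];s=s*(1+f["k1"]*(s@s));K=np.array(f["camera_matrix"])
    return K[0,0]*s[0]+K[0,2],K[1,1]*s[1]+K[1,2]
def save(f,name): cv2.imwrite("pics/"+name,f["image"][:,:,::-1])
E
python3 - <<'E'
from h import *
import pickle
for n in("top","side"):
    f=grab(n);save(f,n+"0.png");pickle.dump(f,open(n+"0.pkl","wb"));print(n,ray(f,280,210))
print(env.hold_point_z,env.get_state())
E
```

```text
top (array([0.46349188, 0.09765299, 1.170331  ]), array([ 0.07386125, -0.01543717, -0.99717952]))
side (array([ 0.1675157 , -0.39047922,  0.67692479]), array([ 0.4511377 ,  0.56473601, -0.69156377]))
0.0187 {'clock': 0.1, 'joints': array([ 1.23970032e+00,  5.27720532e-02,  1.40162560e+00,  2.78150171e-05,
        1.68861735e+00, -7.03221594e-02]), 'joint_vel': array([-0.0007832 , -0.00116419, -0.00350447,  0.0011844 , -0.0017356 ,
        0.00170258]), 'effort': array([ 1.23952163e-03, -3.82582247e+01, -3.60987282e+01, -8.70726603e-05,
        4.71864259e-03, -2.34942370e-06]), 'tool_pos': array([0.13525227, 0.50699567, 0.23055634]), 'tcp_rot': array([[-9.66191553e-01,  2.57824831e-01, -4.88498216e-04],
       [ 2.57825263e-01,  9.66190638e-01, -1.33611554e-03],
       [ 1.27498639e-04, -1.41689073e-03, -9.99998988e-01]]), 'wrist_force': array([-1.16787304, -0.25345971, -0.40845597]), 'ft_torque': array([-0.00027259, -0.03631849,  0.01963821]), 'gripper_force': 0.0, 'gripper_width': 0.0856846609866961}
```

View pics/top0.png

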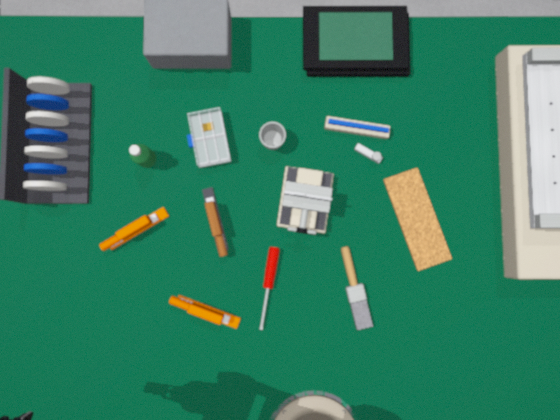

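View pics/side0.png

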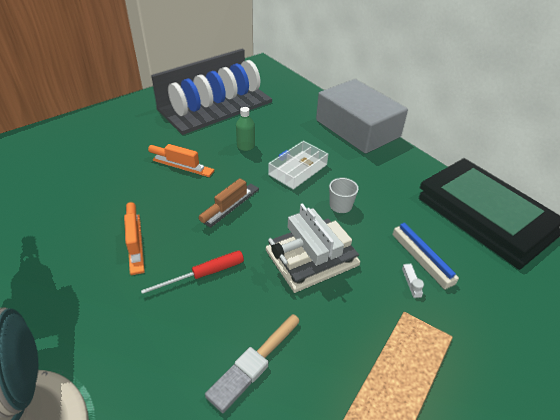

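The top view shows the brown file at about (216,222), its dark toe at (208,190); the vice is at (306,200) with its screw towards the robot, and the cork pad is at (417,219). I'll crop closer.

Run:
```python
import cv2,numpy as np
a=cv2.imread("pics/top0.png");b=cv2.imread("pics/side0.png")
c=lambda i,x,y,w,h,s:cv2.resize(i[y:y+h,x:x+w],(w*s,h*s),interpolation=cv2.INTER_CUBIC)
o=np.hstack([c(a,190,180,50,80,7),c(a,270,160,64,80,7)]);cv2.imwrite("pics/c1.png",o)
o=np.hstack([c(b,195,175,70,50,5),c(b,260,195,105,100,4)[:, :]]) if 0 else c(b,195,175,170,115,4)
cv2.imwrite("pics/c2.png",o)
```

```text
(no output)
```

View pics/c1.png

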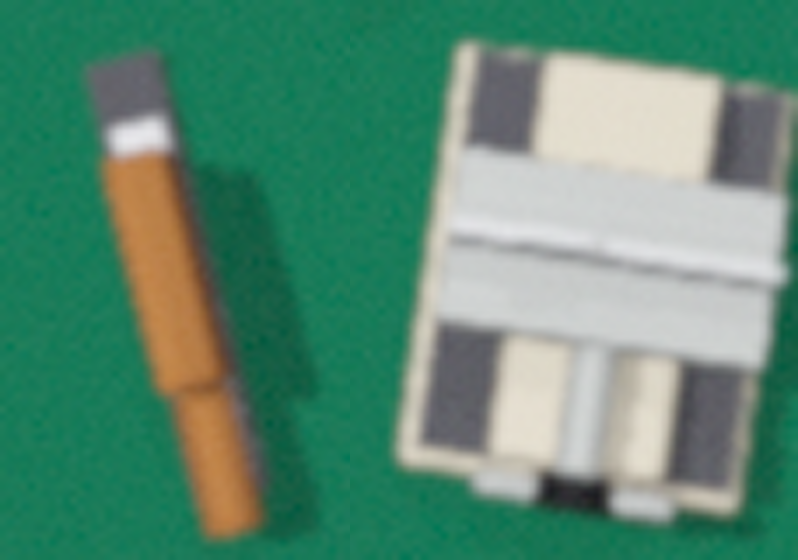

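View pics/c2.png

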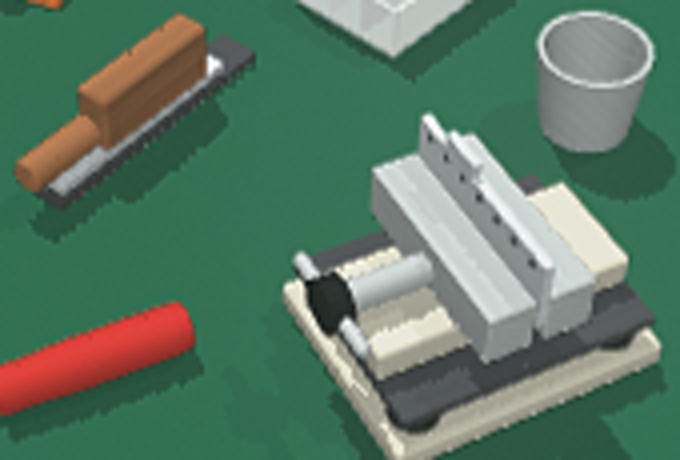

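The crops show the file's grip top face and toe, and the vice jaws, plate and stub; I read the corners off them and cast rays.

Run:
```python
from h import *
import pickle
np.set_printoptions(precision=4,suppress=True)
T=pickle.load(open("top0.pkl","rb"));S=pickle.load(open("side0.pkl","rb"))
t1=lambda x,y,z:onz(T,190+(x-3)/7,180+(y-3)/7,z)
t2=lambda x,y,z:onz(T,270+(x-353)/7,160+(y-3)/7,z)
s=lambda x,y,z:onz(S,195+(x-1.5)/4,175+(y-1.5)/4,z)
A=[s(178,15,.05),s(207,28,.05),s(80,88,.05),s(106,103,.05)];c=np.mean(A,0);d=(A[0]+A[1]-A[2]-A[3])/2
print("grip side",c,np.linalg.norm(d),np.degrees(np.arctan2(d[1],d[0])))
A=[t1(105,158,.05),t1(170,150,.05),t1(158,393,.05),t1(220,380,.05)];c=np.mean(A,0);d=(A[0]+A[1]-A[2]-A[3])/2
print("grip top",c,np.linalg.norm(d),np.degrees(np.arctan2(d[1],d[0])),np.linalg.norm(A[0]-A[1]))
print("toe end top",(t1(88,66,.006)+t1(158,50,.006))/2,"toe side",s(252,58,.006),s(222,38,.006),"heel side",s(62,208,0.0))
for n,A in(("jaw top",[t2(465,148,.08),t2(788,197,.08),t2(438,325,.08),t2(765,367,.08)]),("jaw side",[s(372,172,.08),s(497,331,.08),s(590,295,.08),s(590,295,.08)]),("base",[t2(462,40,.015),t2(798,95,.015),t2(400,464,.015),t2(740,517,.015)])):
    c=np.mean(A,0);v=(A[1]+A[3]-A[0]-A[2])/2
    print(n,c,[a[:2] for a in A],np.linalg.norm(v),np.degrees(np.arctan2(v[1],v[0])))
# stub by two views: side pixel stub top middle
print("stub side z.11",s(470,142,.11),s(470,142,.105),s(470,142,.115))
hsv=cv2.cvtColor(T["image"],cv2.COLOR_RGB2HSV)
m=cv2.inRange(hsv,(8,60,120),(25,255,255));m[:,:380]=0;m[:160]=0;m[280:]=0;m[:,460:]=0
ys,xs=np.nonzero(m);P=np.array([onz(T,x,y,.008)[:2] for x,y in zip(xs,ys)]).astype(np.float32)
print("pad",cv2.minAreaRect(P),P.mean(0))
```

```text
grip side [0.5286 0.2355 0.05  ] 0.0791448567676975 14.96495503151808
grip top [0.5277 0.2394 0.05  ] 0.08084478789990776 12.834351770670702 0.022139771510447007
toe end top [0.6052 0.2596 0.006 ] toe side [0.6049 0.2431 0.006 ] [0.6007 0.2678 0.006 ] heel side [0.4564 0.2074 0.    ]
jaw top [0.5753 0.0174 0.08  ] [array([0.6125, 0.0665]), array([ 0.5958, -0.0406]), array([0.5535, 0.0758]), array([ 0.5393, -0.0323])] 0.10870529891410373 -98.17700081114504
jaw side [ 0.5682 -0.0157  0.08  ] [array([0.5561, 0.0715]), array([ 0.5402, -0.0393]), array([ 0.5883, -0.0476]), array([ 0.5883, -0.0476])] 0.055985855161809976 -98.1617576437753
base [0.5753 0.0175 0.015 ] [array([0.6597, 0.0655]), array([ 0.6399, -0.0529]), array([0.5102, 0.088 ]), array([ 0.4913, -0.0306])] 0.12006307810683237 -99.2888350969744
stub side z.11 [0.5861 0.0376 0.11  ] [0.5898 0.0414 0.105 ] [0.5824 0.0339 0.115 ]
pad ((0.5279073715209961, -0.2581569254398346), (0.24052849411964417, 0.09181839227676392), 19.16297149658203) [ 0.5271 -0.2585]
```

```bash
cat >> h.py <<'E'
from scipy.spatial.transform import Rotation as Ro
def go(p,yaw):
    "tool-frame shift (mm) and turn (deg) to TCP p, tool x heading yaw deg, pointing down"
    s=env.get_state();R=s["tcp_rot"];y=np.radians(yaw);c,n=np.cos(y),np.sin(y)
    G=np.array([[c,n,0],[n,-c,0],[0,0,-1]])
    print(np.round(1000*R.T@(np.array(p)-s["tool_pos"]),1),np.round(Ro.from_matrix(R.T@G).as_rotvec(degrees=True),2))
E
python3 -c "
from h import *
go([.528,.2375,.12],194.3)"
```

```text
[-449.  -159.   110.7] [ -0.08  -0.03 -29.24]
```

Emit:
apply_moves(
  deltas=[-0.449,-0.159,0.1107,0,0,-29.2,0,-0.449,-0.159,0.1107,0,0,-29.2,0,-0.449,-0.159,0.1107,0,0,-29.2,0,-0.449,-0.159,0.1107,0,0,-29.2,0,-0.449,-0.159,0.1107,0,0,-29.2,0,-0.449,-0.159,0.1107,0,0,-29.2,0,-0.449,-0.159,0.1107,0,0,-29.2,0,-0.449,-0.159,0.1107,0,0,-29.2,0,-0.449,-0.159,0.1107,0,0,-29.2,0,-0.449,-0.159,0.1107,0,0,-29.2,0,-0.449,-0.159,0.1107,0,0,-29.2,0,-0.449,-0.159,0.1107,0,0,-29.2,0],
)

```text
clock: 1.1
tool_pos: [0.5245, 0.2397, 0.1211]
tcp_rot: [[-0.969, -0.246, -0.001], [-0.246, 0.969, -0.0], [0.001, 0.0, -1.0]]
wrist_force: [0.2, 1.0, 1.0]
gripper_width: 0.0853
gripper_force: 0.0
```

```bash
python3 -c "
from h import *
s=env.get_state();print(s['tool_pos'],s['wrist_force'],s['clock']);go([.528,.2375,.02],194.3)
S=grab('side');i=S['image'][120:260,150:330];cv2.imwrite('pics/s1.png',cv2.resize(i[:,:,::-1],None,fx=4,fy=4,interpolation=2))"
```

```text
[0.5244724  0.23968214 0.12113441] [0.17298643 1.02936779 0.9957887 ] 1.1
[ -2.9  -3.  101.1] [ 0.01 -0.03 -0.05]
```

View pics/s1.png

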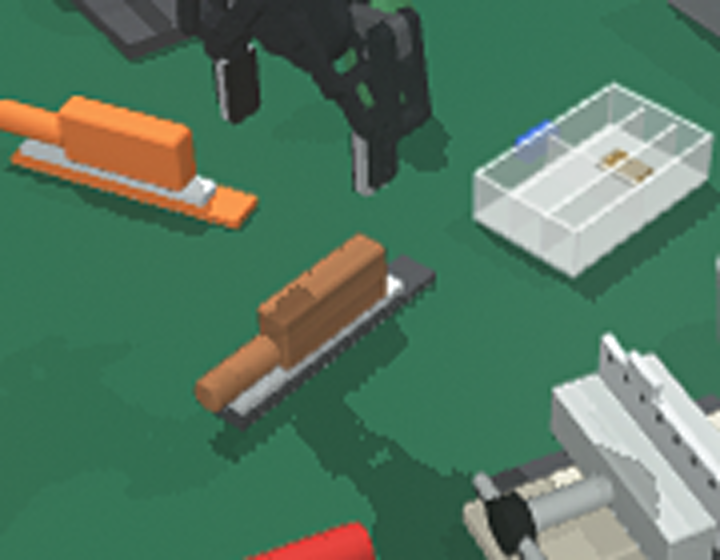

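The view shows the fingers straddling the brown file's grip bar; going down.

Emit:
apply_moves(
  deltas=[0,0,0,0,0,0,0,0,0,0.03,0,0,0,0,0,0,0.06,0,0,0,0,0,0,0.085,0,0,0,0,0,0,0.1,0,0,0,0,0,0,0.1,0,0,0,0,0,0,0.1,0,0,0,0],
)

```text
clock: 1.73
tool_pos: [0.5223, 0.2418, 0.0219]
tcp_rot: [[-0.969, -0.247, -0.001], [-0.247, 0.969, -0.0], [0.001, 0.0, -1.0]]
wrist_force: [0.2, 0.6, 1.0]
gripper_width: 0.0853
gripper_force: 0.0
```

Emit:
apply_moves(
  deltas=[0,0,0,0,0,0,255,0,0,0,0,0,0,255,0,0,0,0,0,0,255,0,0,0,0,0,0,255,0,0,0,0,0,0,255,0,0,0,0,0,0,255,0,0,0,0,0,0,255,0,0,0,0,0,0,255,0,0,0,0,0,0,255,0,0,0,0,0,0,255],
)

```text
clock: 2.57
tool_pos: [0.5238, 0.2412, 0.0229]
tcp_rot: [[-0.969, -0.246, 0.001], [-0.246, 0.969, 0.0], [-0.001, -0.0, -1.0]]
wrist_force: [-0.4, -2.3, 5.4]
gripper_width: 0.0209
gripper_force: 60.1
```

Emit:
apply_moves(
  deltas=[0,0,-0.03,0,0,0,255,0,0,-0.06,0,0,0,255,0,0,-0.1,0,0,0,255,0,0,-0.14,0,0,0,255,0,0,-0.16,0,0,0,255,0,0,-0.16,0,0,0,255,0,0,-0.16,0,0,0,255],
)

```text
clock: 3.15
tool_pos: [0.5231, 0.2414, 0.1814]
tcp_rot: [[-0.969, -0.246, -0.0], [-0.246, 0.969, 0.0], [0.0, 0.0, -1.0]]
wrist_force: [0.7, 0.0, -4.0]
gripper_width: 0.0214
gripper_force: 60.0
```

```bash
python3 -c "
from h import *
s=env.get_state();print(s['tool_pos'],s['wrist_force'],s['ft_torque'],s['gripper_width']);go([.5365,.0434,.18],171.4)"
```

```text
[0.52311052 0.24138185 0.18135486] [ 0.74100463  0.02886733 -4.01484617] [ 0.01045275  0.01992901 -0.00735016] 0.021350066874455495
[  35.8 -195.2    1.3] [ 2.000e-02 -1.000e-02  2.286e+01]
```

Emit:
apply_moves(
  deltas=[0.006,-0.033,0,0,0,4,255,0.012,-0.065,0,0,0,8,255,0.018,-0.098,0,0,0,12,255,0.024,-0.13,0,0,0,16,255,0.03,-0.163,0,0,0,20,255,0.0358,-0.195,0,0,0,22.86,255,0.0358,-0.195,0,0,0,22.86,255,0.0358,-0.195,0,0,0,22.86,255,0.0358,-0.195,0,0,0,22.86,255],
)

```text
clock: 3.9
tool_pos: [0.5355, 0.0439, 0.1792]
tcp_rot: [[-0.989, 0.149, -0.005], [0.149, 0.989, 0.001], [0.005, -0.0, -1.0]]
wrist_force: [-0.7, 0.9, -4.6]
gripper_width: 0.021
gripper_force: 60.6
```

```bash
python3 -c "
from h import *
s=env.get_state();print(s['tool_pos'],s['wrist_force'],s['ft_torque'],s['gripper_width']);go([.5365,.0434,.16],171.4)
S=grab('side');i=S['image'][120:290,200:400];cv2.imwrite('pics/s2.png',cv2.resize(i[:,:,::-1],None,fx=3,fy=3,interpolation=2))"
```

```text
[0.53553553 0.0438641  0.1792483 ] [-0.73279465  0.92835778 -4.57960204] [ 0.04531503 -0.03413048 -0.0255652 ] 0.02104684514795575
[-1.1 -0.3 19.2] [-0.   -0.27  0.02]
```

View pics/s2.png

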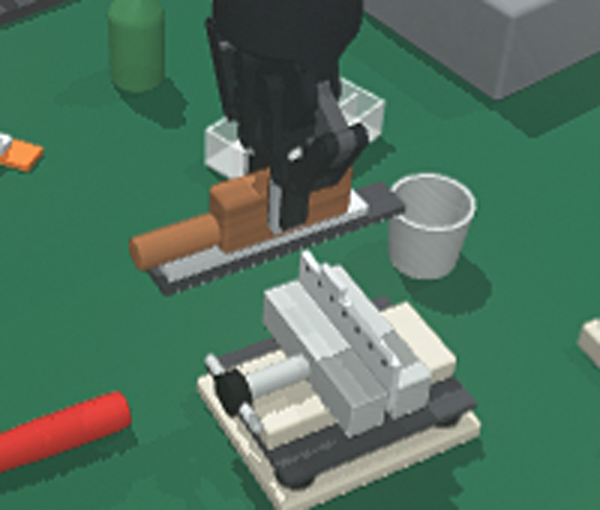

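The file hangs level and square in the grip with its toe half over the stub; now I descend and feel for the stub.

Emit:
apply_moves(
  deltas=[0,0,0.015,0,-0.25,0,255,0,0,0.028,0,-0.25,0,255,0,0,0.036,0,-0.25,0,255,0,0,0.036,0,-0.25,0,255,0,0,0.036,0,-0.25,0,255,0,0,0.036,0,-0.25,0,255],
)

```text
clock: 4.45
tool_pos: [0.5369, 0.0439, 0.1467]
tcp_rot: [[-0.989, 0.149, 0.005], [0.149, 0.989, -0.0], [-0.005, 0.0, -1.0]]
wrist_force: [-0.1, -0.4, -4.1]
gripper_width: 0.0209
gripper_force: 60.5
```

Emit:
apply_moves(
  deltas=[0,0,0.001,0,0,0,255,0,0,0.002,0,0,0,255,0,0,0.003,0,0,0,255,0,0,0.004,0,0,0,255,0,0,0.004,0,0,0,255,0,0,0.004,0,0,0,255],
)

```text
clock: 4.95
tool_pos: [0.5365, 0.0434, 0.142]
tcp_rot: [[-0.989, 0.15, 0.004], [0.15, 0.989, -0.001], [-0.004, 0.0, -1.0]]
wrist_force: [0.4, -0.1, -4.7]
gripper_width: 0.0208
gripper_force: 60.5
```

Emit:
apply_moves(
  deltas=[0,0,0.001,0,0.2,0,255,0,0,0.002,0,0.2,0,255,0,0,0.003,0,0.2,0,255,0,0,0.004,0,0.2,0,255,0,0,0.004,0,0.2,0,255,0,0,0.004,0,0.2,0,255],
)

```text
clock: 5.45
tool_pos: [0.5366, 0.0434, 0.1379]
tcp_rot: [[-0.989, 0.15, 0.001], [0.15, 0.989, -0.0], [-0.001, 0.0, -1.0]]
wrist_force: [0.1, 0.3, -4.5]
gripper_width: 0.021
gripper_force: 60.5
```

Emit:
apply_moves(
  deltas=[0,0,0.001,0,0,0,255,0,0,0.002,0,0,0,255,0,0,0.003,0,0,0,255,0,0,0.004,0,0,0,255,0,0,0.004,0,0,0,255,0,0,0.004,0,0,0,255],
)

```text
clock: 5.95
tool_pos: [0.5366, 0.0435, 0.1339]
tcp_rot: [[-0.989, 0.15, 0.001], [0.15, 0.989, -0.0], [-0.001, 0.0, -1.0]]
wrist_force: [0.3, 0.4, -4.7]
gripper_width: 0.0211
gripper_force: 60.5
```

Emit:
apply_moves(
  deltas=[0,0,0.001,0,0,0,255,0,0,0.002,0,0,0,255,0,0,0.003,0,0,0,255,0,0,0.004,0,0,0,255,0,0,0.004,0,0,0,255,0,0,0.004,0,0,0,255],
)

```text
clock: 6.45
tool_pos: [0.537, 0.0435, 0.1307]
tcp_rot: [[-0.989, 0.15, 0.002], [0.15, 0.989, -0.0], [-0.002, 0.0, -1.0]]
wrist_force: [-0.3, -0.3, 0.9]
gripper_width: 0.0212
gripper_force: 61.3
```

Emit:
apply_moves(
  deltas=[0,0,0.001,0,0,0,255,0,0,0.0015,0,0,0,255,-0.008,0,0.0015,0,0,0,255,-0.017,0,0.0015,0,0,0,255,-0.026,0,0.0015,0,0,0,255,-0.035,0,0.0015,0,0,0,255,-0.044,0,0.0015,0,0,0,255,-0.053,0,0.0015,0,0,0,255,-0.062,0,0.0015,0,0,0,255,-0.071,0,0.0015,0,0,0,255,-0.079,0,0.0015,0,0,0,255,-0.083,0,0.0015,0,0,0,255],
)

```text
clock: 7.45
tool_pos: [0.6187, 0.0311, 0.1287]
tcp_rot: [[-0.989, 0.15, -0.001], [0.15, 0.989, 0.0], [0.001, 0.0, -1.0]]
wrist_force: [-4.9, 0.0, 6.1]
gripper_width: 0.021
gripper_force: 62.0
```

```bash
python3 -c "
from h import *
s=env.get_state();print(s['tool_pos'],s['wrist_force'],s['ft_torque'],s['gripper_width'])
S=grab('side');i=S['image'][120:290,200:400];cv2.imwrite('pics/s3.png',cv2.resize(i[:,:,::-1],None,fx=3,fy=3,interpolation=2))"
```

```text
[0.61868306 0.03107678 0.12870213] [-4.87208222  0.02629071  6.05240028] [ 0.14058285  1.16911875 -0.01654348] 0.020970404775666168
```

View pics/s3.png

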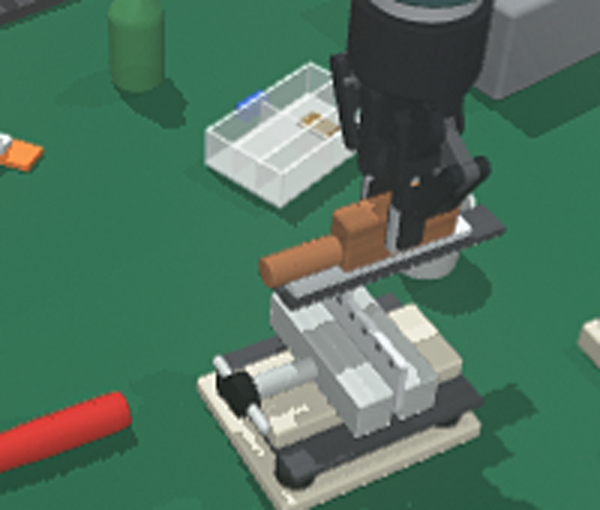

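Heel half is pressing at ~10 N and the vice is dragged forward; the file remains flat. Lift and return.

Emit:
apply_moves(
  deltas=[-0.001,0,-0.01,0,0,0,255,-0.001,0,-0.02,0,0,0,255,-0.001,0,-0.025,0,0,0,255,-0.001,0,-0.025,0,0,0,255,0.02,0,-0.025,0,0,0,255,0.045,0,-0.025,0,0,0,255,0.07,0,-0.025,0,0,0,255,0.084,0,-0.025,0,0,0,255,0.084,0,-0.025,0,0,0,255,0.084,0,-0.025,0,0,0,255,0.084,0,-0.025,0,0,0,255],
)

```text
clock: 8.42
tool_pos: [0.5359, 0.0435, 0.1536]
tcp_rot: [[-0.989, 0.15, 0.002], [0.15, 0.989, -0.0], [-0.002, 0.0, -1.0]]
wrist_force: [-1.3, -0.1, -3.4]
gripper_width: 0.0207
gripper_force: 60.6
```

Emit:
apply_moves(
  deltas=[0,0,0.01,0,0,0,255,0,0,0.018,0,0,0,255,0,0,0.02,0,0,0,255,0,0,0.021,0,0,0,255,0,0,0.022,0,0,0,255,0,0,0.023,0,0,0,255,0,0,0.0235,0,0,0,255,0,0,0.024,0,0,0,255,0,0,0.024,0,0,0,255],
)

```text
clock: 9.17
tool_pos: [0.536, 0.0435, 0.1302]
tcp_rot: [[-0.989, 0.15, 0.002], [0.15, 0.989, -0.0], [-0.002, 0.0, -1.0]]
wrist_force: [-0.6, -0.1, 2.4]
gripper_width: 0.0208
gripper_force: 61.4
```

Emit:
apply_moves(
  deltas=[0,0,0.001,0,0,0,255,0,0,0.001,0,0,0,255,-0.008,0,0.001,0,0,0,255,-0.017,0,0.001,0,0,0,255,-0.026,0,0.001,0,0,0,255,-0.035,0,0.001,0,0,0,255,-0.044,0,0.001,0,0,0,255,-0.053,0,0.001,0,0,0,255,-0.062,0,0.001,0,0,0,255,-0.071,0,0.001,0,0,0,255,-0.08,0,0.001,0,0,0,255,-0.085,0,0.001,0,0,0,255],
)

```text
clock: 10.17
tool_pos: [0.6196, 0.0312, 0.1286]
tcp_rot: [[-0.989, 0.149, -0.002], [0.149, 0.989, 0.001], [0.002, 0.0, -1.0]]
wrist_force: [-4.6, 0.8, 6.4]
gripper_width: 0.021
gripper_force: 62.0
```

Emit:
apply_moves(
  deltas=[-0.001,0,-0.01,0,0,0,255,-0.001,0,-0.02,0,0,0,255,-0.001,0,-0.025,0,0,0,255,-0.001,0,-0.025,0,0,0,255,0.02,0,-0.025,0,0,0,255,0.045,0,-0.025,0,0,0,255,0.07,0,-0.025,0,0,0,255,0.085,0,-0.025,0,0,0,255,0.085,0,-0.025,0,0,0,255,0.085,0,-0.025,0,0,0,255,0.085,0,-0.025,0,0,0,255],
)

```text
clock: 11.08
tool_pos: [0.5359, 0.0435, 0.1536]
tcp_rot: [[-0.989, 0.15, 0.002], [0.15, 0.989, -0.0], [-0.002, 0.0, -1.0]]
wrist_force: [0.7, -0.1, -4.1]
gripper_width: 0.0209
gripper_force: 60.6
```

Emit:
apply_moves(
  deltas=[0,0,0.01,0,0,0,255,0,0,0.018,0,0,0,255,0,0,0.02,0,0,0,255,0,0,0.021,0,0,0,255,0,0,0.022,0,0,0,255,0,0,0.023,0,0,0,255,0,0,0.0235,0,0,0,255,0,0,0.024,0,0,0,255,0,0,0.024,0,0,0,255],
)

```text
clock: 11.83
tool_pos: [0.536, 0.0435, 0.1302]
tcp_rot: [[-0.989, 0.15, 0.002], [0.15, 0.989, -0.0], [-0.002, 0.0, -1.0]]
wrist_force: [-0.5, 1.4, 1.9]
gripper_width: 0.0212
gripper_force: 61.4
```

Emit:
apply_moves(
  deltas=[0,0,0.001,0,0,0,255,0,0,0.001,0,0,0,255,-0.008,0,0.001,0,0,0,255,-0.017,0,0.001,0,0,0,255,-0.026,0,0.001,0,0,0,255,-0.035,0,0.001,0,0,0,255,-0.044,0,0.001,0,0,0,255,-0.053,0,0.001,0,0,0,255,-0.062,0,0.001,0,0,0,255,-0.071,0,0.001,0,0,0,255,-0.08,0,0.001,0,0,0,255,-0.085,0,0.001,0,0,0,255],
)

```text
clock: 12.83
tool_pos: [0.6195, 0.0312, 0.1287]
tcp_rot: [[-0.989, 0.149, -0.002], [0.149, 0.989, 0.001], [0.002, 0.0, -1.0]]
wrist_force: [-4.0, 0.2, 5.9]
gripper_width: 0.0212
gripper_force: 62.0
```

Emit:
apply_moves(
  deltas=[-0.001,0,-0.01,0,0,0,255,-0.001,0,-0.02,0,0,0,255,-0.001,0,-0.04,0,0,0,255,-0.001,0,-0.06,0,0,0,255,-0.001,0,-0.06,0,0,0,255,-0.001,0,-0.06,0,0,0,255],
)

```text
clock: 13.33
tool_pos: [0.6209, 0.0308, 0.1896]
tcp_rot: [[-0.989, 0.15, 0.003], [0.15, 0.989, -0.0], [-0.003, 0.001, -1.0]]
wrist_force: [-0.0, 0.5, -3.7]
gripper_width: 0.0211
gripper_force: 60.7
```

```bash
python3 -c "
from h import *
s=env.get_state();print(s['tool_pos'],s['wrist_force'],s['ft_torque'],s['gripper_width'])
yaw=199.2;d=np.array([np.cos(np.radians(19.2)),np.sin(np.radians(19.2))])
p=np.array([.5279,-.2582])-.003*d;print(p);go([*p,.18],yaw)"
```

```text
[0.62093338 0.03080999 0.18964711] [-0.0148537   0.5075137  -3.68281879] [-0.04052798  0.03260449  0.00971403] 0.021108494338616113
[ 0.52506687 -0.2591866 ]
[  51.5 -301.1    9.3] [-2.00e-02  1.90e-01 -2.78e+01]
```

Emit:
apply_moves(
  deltas=[0.006,-0.033,0,0,0,-3,255,0.012,-0.066,0,0,0,-6,255,0.017,-0.1,0,0,0,-9,255,0.023,-0.133,0,0,0,-12,255,0.029,-0.166,0,0,0,-15,255,0.034,-0.2,0,0,0,-18,255,0.04,-0.233,0,0,0,-21,255,0.046,-0.266,0,0,0,-24.5,255,0.0515,-0.301,0,0,0.2,-27.8,255,0.0515,-0.301,0,0,0.2,-27.8,255,0.0515,-0.301,0,0,0.2,-27.8,255,0.0515,-0.301,0,0,0.2,-27.8,255],
)

```text
clock: 14.33
tool_pos: [0.5242, -0.2586, 0.1869]
tcp_rot: [[-0.945, -0.328, -0.005], [-0.328, 0.945, 0.001], [0.004, 0.003, -1.0]]
wrist_force: [0.4, 0.3, -4.2]
gripper_width: 0.0211
gripper_force: 61.1
```

```bash
python3 -c "
from h import *
s=env.get_state();print(s['tool_pos'],s['wrist_force'])
go([.5251,-.2592,.0309+.004],199.2)
S=grab('side');cv2.imwrite('pics/s4.png',S['image'][:,:,::-1])"
```

```text
[ 0.52419216 -0.25859112  0.18690775] [ 0.36459282  0.3098661  -4.24763162]
[ -1.2  -1.3 152. ] [ 0.16 -0.22 -0.05]
```

View pics/s4.png

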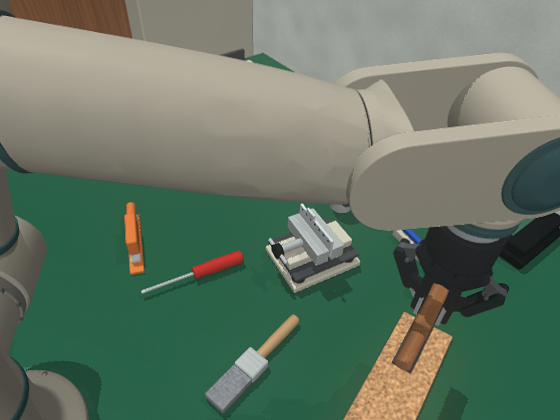

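The file is level above the cork pad and aligned with it; lower it.

Emit:
apply_moves(
  deltas=[-0.001,-0.001,0.025,0.1,-0.2,0,255,-0.001,-0.001,0.055,0.1,-0.2,0,255,-0.001,-0.001,0.085,0.1,-0.2,0,255,-0.001,-0.001,0.115,0.1,-0.2,0,255,-0.001,-0.001,0.138,0.1,-0.2,0,255,-0.001,-0.001,0.146,0.1,-0.2,0,255,-0.001,-0.001,0.148,0.1,-0.2,0,255,-0.001,-0.001,0.148,0.1,-0.2,0,255,-0.001,-0.001,0.148,0.1,-0.2,0,255],
)

```text
clock: 15.13
tool_pos: [0.5268, -0.26, 0.0426]
tcp_rot: [[-0.944, -0.329, 0.004], [-0.329, 0.944, -0.003], [-0.003, -0.004, -1.0]]
wrist_force: [-0.3, 0.3, -4.3]
gripper_width: 0.0212
gripper_force: 60.9
```

Emit:
apply_moves(
  deltas=[0,0,0.005,0,0,0,255,0,0,0.008,0,0,0,255,0,0,0.009,0,0,0,255,0,0,0.01,0,0,0,255,0,0,0.01,0,0,0,255,0,0,0.01,0,0,0,255],
)

```text
clock: 15.63
tool_pos: [0.5257, -0.2599, 0.0309]
tcp_rot: [[-0.944, -0.329, 0.002], [-0.329, 0.944, -0.001], [-0.001, -0.002, -1.0]]
wrist_force: [-1.0, 0.6, -1.0]
gripper_width: 0.0212
gripper_force: 61.4
```

Emit:
apply_moves(
  deltas=[0,0,0.0005,0,0,0,255,0,0,0.001,0,0,0,255,0,0,0.001,0,0,0,255,0,0,0.001,0,0,0,255],
)

```text
clock: 15.97
tool_pos: [0.5258, -0.26, 0.0309]
tcp_rot: [[-0.944, -0.329, 0.002], [-0.329, 0.944, -0.001], [-0.001, -0.002, -1.0]]
wrist_force: [-5.1, 2.4, 7.2]
gripper_width: 0.0213
gripper_force: 62.4
```

Emit:
apply_moves(
  deltas=[0,0,-0.0005,0,0,0,255,0,0,-0.0005,0,0,0,200,0,0,-0.0005,0,0,0,120,0,0,-0.0005,0,0,0,0,0,0,-0.0005,0,0,0,0,0,0,-0.0005,0,0,0,0,0,0,-0.0005,0,0,0,0,0,0,-0.0005,0,0,0,0,0,0,-0.0005,0,0,0,0,0,0,-0.0005,0,0,0,0],
)

```text
clock: 16.8
tool_pos: [0.5256, -0.2598, 0.03]
tcp_rot: [[-0.944, -0.329, 0.001], [-0.329, 0.944, -0.001], [-0.001, -0.001, -1.0]]
wrist_force: [-0.4, 0.2, -0.2]
gripper_width: 0.0853
gripper_force: 0.0
```

Emit:
apply_moves(
  deltas=[0,0,-0.02,0,0,0,0,0,0,-0.05,0,0,0,0,0,0,-0.09,0,0,0,0,0,0,-0.13,0,0,0,0,0,0,-0.15,0,0,0,0,0,0,-0.15,0,0,0,0,0,0,-0.15,0,0,0,0],
)

```text
clock: 17.38
tool_pos: [0.5259, -0.26, 0.1815]
tcp_rot: [[-0.944, -0.329, 0.004], [-0.329, 0.944, -0.002], [-0.003, -0.004, -1.0]]
wrist_force: [-0.2, 0.1, -0.7]
gripper_width: 0.0854
gripper_force: 0.0
```

```bash
python3 -c "
from h import *
s=env.get_state();print(s['tool_pos'],s['wrist_force'],s['gripper_width'],s['clock'])
S=grab('side');cv2.imwrite('pics/s5.png',S['image'][:,:,::-1])"
```

```text
[ 0.52590562 -0.26000385  0.18152239] [-0.18154755  0.07069815 -0.68124637] 0.0854446120427016 17.3833
```

View pics/s5.png

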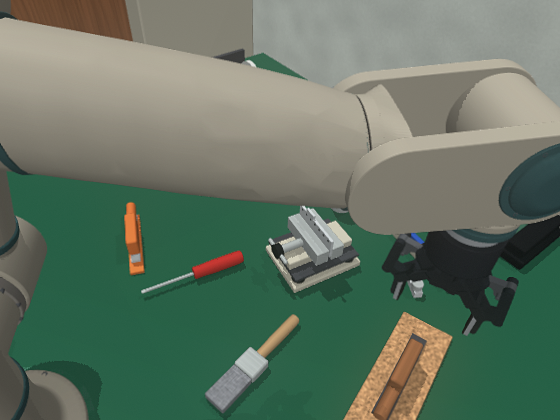

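The file lies lengthwise on the pad, released and clear of the gripper (grip bar around (405,360)); handing in.

```bash
python3 -c "
from h import *
print(order.sign_off())"
```

```text
the job is handed in; nothing more can be done
None
```

I filed the stub with three forward strokes at about 6 to 11 N, lifting clear on each return, then laid the file teeth down on the cork pad, let go and handed the job in at about 17.5 s of the 69 s; the sign-off gave no verdict.

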